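# Crank the cuvette stage to its index clip

### The job

Two hand-cranked slide stages stand on the bench. On the stage that carries the upright cuvette, take the crank by its black revolving grip and wind it clockwise (seen from above) for the several turns needed until the pointer fin on the carriage lines up with the upright blade of the index clip on the same stage, keeping the crank fully down on its square shaft end. Then let go, and leave the crank of the other stage, the one with the round dish, as it is.

Things in the scene. Friction and masses are not known exactly. Their poses are not given: they have to be found in the camera images.
- cell_crank: Loose steel crank on the 14 mm square shaft end of the cuvette stage (play 1 mm, 9 degrees). Origin: shaft axis, hub's underside, 60 mm above the bench; x points to the grip. Hub 34 mm wide, 22 high. Black round grip, 20 mm wide, 45 mm from the axis, 18 to 62 mm above the origin, revolves freely: hold it with constant orientation. Clockwise moves the carriage away, 24 mm a turn; about 2.5 N
- cell_pointer (a point): Tip of the dark pointer fin on the side of the carriage with the upright cuvette (carriage 46 x 60 mm, fin at mid-length), 28 mm above the bench. It starts 54 to 84 mm short of the index clip, between it and the grey gearbox. The carriage stays where it is left and can go 16 mm or more past the clip.
- index_clip: Dark steel clip fixed on the edge of the cuvette stage's base: foot 16 x 14 mm, upright blade 4 mm thick, 34 mm tall. Origin: underside of the foot, below the blade, 10 mm above the bench. x is the carriage's travel away from the crank, z up. The pointer passes 7 mm beside the origin; lined up, its x in this frame is zero.
- dish_handle (a point): Grip of the like crank of the other stage, whose carriage bears a round dish; the point is on the grip's axis, 100 mm above the bench. To be left alone.
Not all that is in view belongs to the job. What is shaped like the cell_crank but pink or purple is not meant.

How it is judged (in metres and radians):
On the way, in this order (a step that is already met when the one before it is completed fails the run):
1. the gripper has the cuvette stage's crank, the pointer still well short of the clip (contact force between the fingers and cell_crank above 0.3 N and x of cell_pointer in the frame of index_clip below -0.03 m), for 0.1 s.
2. the pointer is wound to within 10 mm of the clip by the crank (contact force between the fingers and cell_crank above 0.1 N and x of cell_pointer in the frame of index_clip between -0.01 and 0.01 m), for 0.05 s.
At the end, for the whole second after the job is handed in: The carriage's pointer stands within 10 mm of the index clip's blade along the travel, and the crank is at rest, fully down on its square shaft end (within 6 mm, tilted less than 11 degrees), let go (x of cell_pointer in the frame of index_clip between -0.01 and 0.01 m and height (world z) of cell_crank below 0.066 m and angle between cell_crank's own z axis and vertical below 0.2 rad and linear speed of cell_crank below 0.02 m/s); the robot touches nothing.
It fails at once if the crank slips up its square by more than 14 mm (height (world z) of cell_crank above 0.074 m).
It fails at once if the grip of the dish stage's crank is moved by more than 20 mm (distance of dish_handle from where it was at the start of the episode above 0.02 m).
It also fails if it takes over 72 s, if anything falls off the work surface, if the arm or the gripper's body presses on something with over 40 N, if the wrist force passes 120 N, or if a joint passes its speed limit or range.

### The arm

A 6-joint arm with a two-finger parallel gripper is mounted at the origin on a cart in front of the work surface, level with it; the furniture and walls round the work are solid. World frame = base frame: x ahead of the robot, y to its left, z up, the work surface at z = 0. Lengths are in mm, angles in rad, forces in N, time in s.
With the tool pointing down it reaches from about 275 to 750 mm from the base axis. Payload 10.2 kg.
Tool frame: the origin (TCP) lies midway between the tips of the shut fingers; the grasp point (between the pads) lies 19 mm behind it (ctrl.hold_point_z is the distance from the TCP to the grasp point, in mm); z points along the fingers, y is the direction in which the jaws open and shut (so a half turn about z gives the same grasp; the last joint's range is limited). The gripper opens to 85 mm and grips with 20 to 120 N. Pads are 22 mm wide; open, the fingers measure 114 mm over their backs; the gripper's body (76 mm by 85 mm) begins 54 mm behind the grasp point. The pads swing forward as they close: fully open they stand 13 mm farther back than shut.
Start: joints at [0.988, 0.313, 1.498, -0, 1.331, -0.223], TCP at [184.859, 491.384, 231.294] pointing down, gripper open.
Joint ranges: [-2.94, 2.94], [-0.97, 2.17], [0.19, 2.56], [-1.23, 4.37], [0.02, 3.11], [-2.88, 2.88]. Speed limits (rad/s): [2.39, 2.39, 3.01, 3.14, 3.14, 3.14].

### API

Orientations are given as a unit quaternion [w, x, y, z].
In Python, from rig import ctrl, capture, get_calibration, ticket, search_frame, outline_of gives the robot as it stands. The module is installed in compiled form; this text tells all that it offers.
- The arm moves only by the tool servo_tool, never from a script. Its argument "motion" is a list of rows, each an object with "dr": the turn, a rotation vector about the tool's x, y, z in units of 10 degrees (1.0 is 10 degrees), a list of three; "delta_pos": the shift along the tool's x, y, z in units of 50 mm (1.0 is 50 mm), a list of three; "hand": the opening, from 0 (shut) to 1 (fully open). In form: [{"dr": [ax, ay, az], "delta_pos": [x, y, z], "hand": hand}, ...]. A call has 1 to 20 rows; each row shifts and turns the pose as measured when the row begins, along the tool's axes as they then stand; what a row does not reach is not made up. A row lasts 1/8 s, in which the tool goes at most 62.5 mm and 10.7 degrees, less where a joint would pass 70% of its speed; a pose out of reach is approached as far as the arm can. A call is refused whole if a number of a shift passes 1 or a number of a turn 1, either way. A call with a gripper value outside its range is refused whole. The fingers move at their own pace and stop on an object; "squeeze" is the grip in N (left out, the last holds). Time passes only in rows, so rows that do not move let the fingers close. It gives the time, the measured TCP pose, the force and the opening at its end, in the units of the state.
- ctrl.sense(): the state, without advancing time (a new reading comes with each control period).
- capture(name): name is "scene" or "top"; returns (picture, depth): 400x640x3 uint8, red, green, blue; 400x640 float32, mm along the optical axis (not along the pixel's ray), 0 where there is no reading.
- get_calibration(name): a dict with "camera_matrix" (3x3 intrinsics, pixels), "T" (4x4, takes a point from camera to world coordinates). Camera axes: x right, y down, z forward; pixel columns grow to the right and rows downward; lengths in mm; the calibration is good to about 2 mm. A picture is of the moment at which its call begins. get_calibration takes no time and is no camera call.
- ticket.finish_job(): hands the job in, once; it reports no verdict.
Trained networks look in the newest picture that a camera, given by its name, has taken for a name from the list of things; names that differ only in an ending like _2 or _b are one class to them, and where a whole thing is asked for, a point or a joint stands for the part that bears it (a point fixed in the world has none). Each returns a list of dicts, best first, with "score" (0 to 1); they miss things now and then, are a little off and sometimes report something else, mostly with a low value. They report only what shows in the picture. A call takes as long as a camera call. They do not tell look-alikes from the thing itself.
- search_frame(camera, label): "bbox" ([left, top, right, bottom] in pixels, round what is visible of it).
- outline_of(camera, label): "pixels" (400x640 bool, what is visible of it) and "bbox" ([left, top, right, bottom] in pixels, round what is visible of it).
The state is a dict: "time_s": time; "joints": joint angles; "dq": joint speeds; "tau": joint torques, N m; "eef_pos": TCP position; "ee_rot": TCP orientation; "force": force on the tool from outside, world axes, zero at the start; "wrist_torque": the same for the moment, N m; "grip_width": opening from 0.0 (shut) to 1.0 (fully open).
Only numpy, scipy, OpenCV 4.12 (cv2) and the standard library are available. Lean on these libraries where they do the work, as an engineer would, in place of code of your own. Each camera call takes 0.05 s, during which the arm holds its last target.

## Working session

There is one attempt and no reset: what is moved stays moved. The work goes in short steps, Python scripts to look and compute and a tool call to move; the robot and the scene stay as the last step left them, time stands still between calls to the robot, and variables do not carry over. Pictures are saved under pics/ and viewed, and the job is handed in when it is done.

Besides the shell and the picture viewer there is one more tool, called after "Request:" as a command line: name --argument value ..., lists and objects as JSON in quotes. servo_tool: Moves the arm, as the interface text tells. Its arguments: {"type":"object","properties":{"motion":{"type":"array"},"squeeze":{"type":"number"}},"required":["motion"]}

```bash
mkdir -p pics
cat > h.py <<'E'
import numpy as np,cv2
from rig import ctrl,capture,get_calibration,ticket,search_frame,outline_of
def save(n,im,s=1): cv2.imwrite('pics/'+n,cv2.resize(im[:,:,::-1],None,fx=s,fy=s,interpolation=cv2.INTER_CUBIC))
def cloud(cam,dep):
    c=get_calibration(cam);K=c['camera_matrix'];T=np.array(c['T']);K=np.array(K)
    v,u=np.mgrid[0:400,0:640]
    P=np.stack([(u-K[0,2])/K[0,0]*dep,(v-K[1,2])/K[1,1]*dep,dep],-1)
    W=P@T[:3,:3].T+T[:3,3]; W[dep==0]=np.nan
    return W
E
python3 - <<'E'
from h import *
s=ctrl.sense();print(s['time_s'],s['eef_pos'],s['ee_rot'],s['grip_width'],ctrl.hold_point_z)
for c in ['scene','top']:
    p,d=capture(c);save(c+'0.png',p,1.25);np.save(c+'p.npy',p);W=cloud(c,d);np.save(c+'W.npy',W)
    print(c,get_calibration(c)['T'])
    for l in ['cell_crank','cell_pointer','index_clip','dish_handle']:
        for r in outline_of(c,l)[:4]:
            w=W[r['pixels']];print(l,round(r['score'],2),r['bbox'],np.nanmedian(w,0).round(),np.nanmax(w[:,2]).round())
E
```

```text
0.0 [184.69374438 491.15784865 230.71084253] [-2.75712232e-04  1.78940741e-01  9.83859624e-01 -6.12324532e-04] 1.002924476184067 18.700000000000003
scene [[ 6.62215098e-01 -4.16003537e-01  6.23227262e-01  4.58401583e+01]
 [-7.49312658e-01 -3.66198366e-01  5.51751119e-01 -4.87576336e+02]
 [-1.30561234e-03 -8.32369998e-01 -5.54218803e-01  5.99061049e+02]
 [ 0.00000000e+00  0.00000000e+00  0.00000000e+00  1.00000000e+00]]
cell_crank 0.71 [364.1, 186.3, 386.3, 208.0] [790.  -6.  23.] 68.0
cell_crank 0.66 [355.9, 267.8, 388.8, 301.0] [ 463. -214.   85.] 126.0
cell_crank 0.66 [283.0, 282.9, 317.6, 315.8] [ 411. -110.   23.] 67.0
cell_pointer 0.79 [379.9, 253.0, 414.0, 289.3] [ 581. -208.   31.] 78.0
index_clip 0.43 [384.5, 243.3, 395.7, 256.6] [ 643. -156.   26.] 47.0
dish_handle 0.64 [208.6, 180.5, 242.6, 203.8] [489. 221.  81.] 128.0
top [[-2.11091250e-02 -9.88567732e-01  1.49292477e-01  4.28255903e+02]
 [-9.99771827e-01  2.03837840e-02 -6.38717606e-03  4.95525130e+00]
 [ 3.27101055e-03 -1.49393241e-01 -9.88772451e-01  1.24915780e+03]
 [ 0.00000000e+00  0.00000000e+00  0.00000000e+00  1.00000000e+00]]
cell_crank 0.71 [305.3, 124.6, 332.3, 137.9] [794.   4.  20.] 66.0
cell_crank 0.64 [399.3, 233.9, 417.0, 260.6] [ 487. -206.   81.] 125.0
cell_crank 0.5 [355.8, 264.3, 368.7, 291.6] [ 416. -104.   20.] 67.0
cell_pointer 0.65 [385.3, 197.7, 409.2, 220.7] [ 584. -199.   29.] 77.0
index_clip 0.59 [377.8, 183.1, 382.8, 188.9] [ 643. -151.   23.] 48.0
dish_handle 0.62 [221.1, 233.0, 235.5, 258.3] [484. 224.  82.] 125.0
```

View pics/scene0.png

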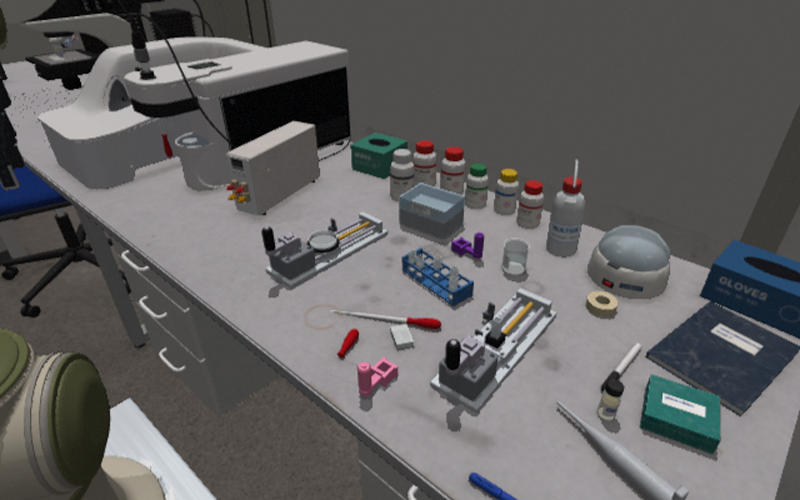

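View pics/top0.png

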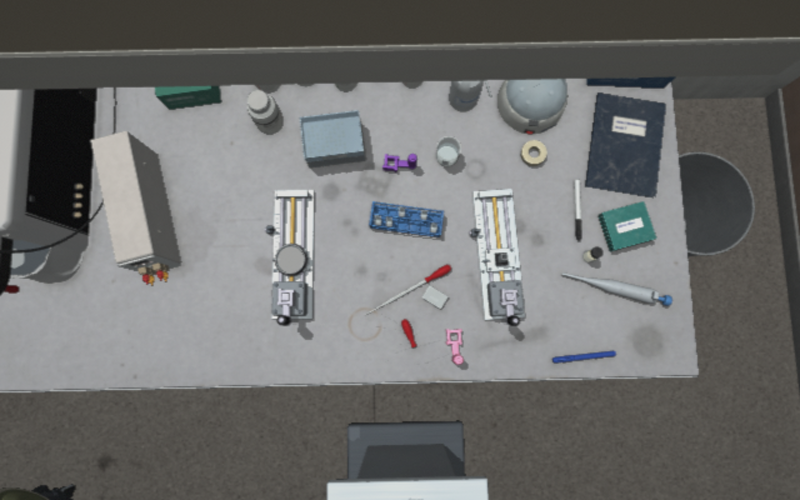

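Run:
```python
from h import *
p=np.load('topp.npy');save('topc.png',p[160:300,340:450],5)
p=np.load('scenep.npy');save('scenec.png',p[220:320,330:450],6)
```

```text
(no output)
```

View pics/topc.png

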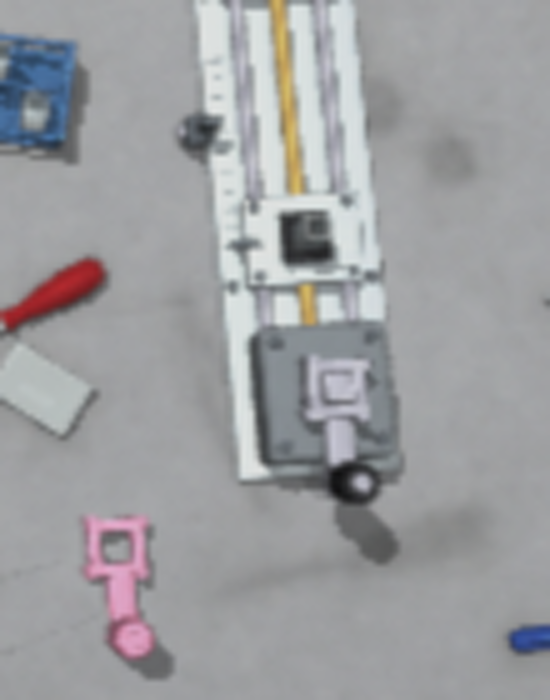

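View pics/scenec.png

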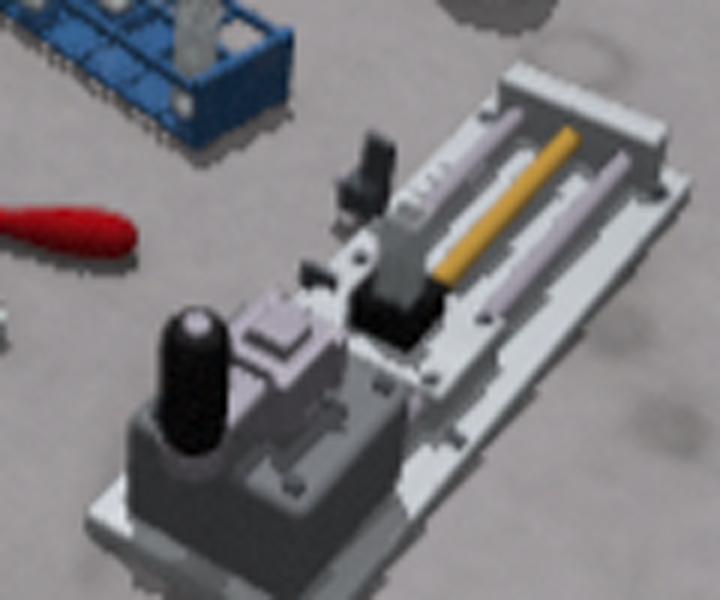

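The right-hand stage, with its crank at top px (408,247), carries the upright cuvette (black holder). Its pointer fin is at top px ~(388,209) and the clip at ~(380,186). The left stage carries the round dish. The pink and purple cranks are loose decoys. Next I'll measure accurately.

Run:
```python
from h import *
for c in ['top','scene']:
    W=np.load(c+'W.npy');p=np.load(c+'p.npy')
    R=(W[...,0]>400)&(W[...,0]<720)&(W[...,1]>-290)&(W[...,1]<-110)
    g=R&(W[...,2]>95)&(W[...,0]<500)
    w=W[g];print(c,'grip',len(w),np.median(w,0).round(1),w.min(0).round(),w.max(0).round())
    t=R&(W[...,2]>117)&(W[...,0]<500);print(' top',W[t].mean(0).round(1),t.sum())
    x0=np.median(w,0)
    d=np.hypot(W[...,0]-x0[0],W[...,1]-x0[1])
    h=R&(W[...,2]>74)&(W[...,2]<93)&(d>22)&(W[...,0]<540)
    w=W[h];print(' hub',len(w),np.median(w,0).round(1),w.min(0).round(),w.max(0).round())
    w2=w[np.hypot(w[:,0]-x0[0],w[:,1]-x0[1])>27]; print(cv2.minAreaRect(w2[:,:2].astype(np.float32)))
    gb=R&(W[...,2]>45)&(W[...,2]<64)&(W[...,0]<560);w=W[gb];print(' gearbox',len(w),cv2.minAreaRect(w[:,:2].astype(np.float32)))
    base=R&(W[...,2]>5)&(W[...,2]<16)
    w=W[base];print(' base',cv2.minAreaRect(w[:,:2].astype(np.float32)))
    cu=R&(W[...,0]>540)&(W[...,2]>50);w=W[cu];print(' cuv',np.median(w,0).round(),w.max(0).round())
    for r in outline_of(c,'index_clip')[:1]:
        w=W[r['pixels']];print(' clip',w[w[:,2]>30].mean(0),w[w[:,2]>30].round())
W=np.load('topW.npy');p=np.load('topp.npy').sum(2)
for v in range(203,214): print(v,[f"{p[v,u]//3}/{W[v,u,2]:.0f}" for u in range(380,398)])
print(W[208,388],W[186,380])
```

```text
top grip 65 [ 458.6 -206.7  119.3] [ 449. -216.   99.] [ 469. -199.  125.]
 top [ 458.7 -208.5  120.6] 44
 hub 164 [ 503.1 -206.1   82. ] [ 482. -222.   74.] [ 521. -191.   90.]
((503.23895263671875, -206.53944396972656), (30.280902862548828, 33.694419860839844), 87.79231262207031)
 gearbox 498 ((505.575439453125, -206.82916259765625), (67.95256805419922, 64.5538558959961), 2.312025308609009)
 base ((563.2796630859375, -204.17588806152344), (177.2858428955078, 313.7410583496094), 87.88774871826172)
 cuv [ 630. -190.  859.] [ 633. -110.  911.]
 clip [ 643.52831987 -154.79690555   41.0596667 ] [[ 645. -151.   42.]
 [ 644. -153.   48.]
 [ 645. -156.   42.]
 [ 644. -158.   47.]
 [ 642. -151.   41.]
 [ 643. -154.   38.]
 [ 643. -156.   37.]
 [ 643. -160.   34.]]
scene grip 187 [ 453.6 -212.5  115.4] [ 447. -219.   96.] [ 466. -200.  126.]
 top [ 456.1 -210.3  121.8] 86
 hub 287 [ 499.9 -211.4   83.8] [ 476. -224.   74.] [ 522. -192.   90.]
((501.0179138183594, -207.23765563964844), (31.585084915161133, 39.73943328857422), 86.94928741455078)
 gearbox 548 ((504.9491882324219, -207.559432983
[... 2405 characters left out ...]
215/31', '219/27', '220/21', '222/24', '221/29', '202/27', '115/24', '52/45']
211 ['162/-1', '161/-2', '154/-3', '163/2', '215/4', '221/9', '219/9', '197/12', '137/9', '162/25', '218/26', '222/31', '222/21', '222/29', '221/27', '203/27', '121/29', '55/43']
212 ['163/-1', '162/2', '154/0', '162/1', '213/8', '220/9', '219/9', '207/8', '154/5', '160/25', '218/23', '221/27', '222/29', '222/29', '221/27', '211/33', '160/24', '88/37']
213 ['162/-3', '161/-1', '153/1', '159/-3', '209/7', '220/7', '220/7', '218/9', '194/12', '161/29', '216/28', '216/29', '217/28', '220/26', '222/25', '220/28', '206/24', '160/28']
[ 584.06156548 -170.33592616   30.9010063 ] [ 643.36381914 -153.49423451   20.2807502 ]
```

Request:
servo_tool --motion '[{"dr": [0, 0, -1], "delta_pos": [0, 0, 0], "hand": 1}, {"dr": [0, 0, -1], "delta_pos": [0, 0, 0], "hand": 1}, {"dr": [0, 0, -0.06], "delta_pos": [0, 0, 0], "hand": 1}]' --squeeze 30

```text
time_s: 0.98
eef_pos: [184.8, 491.4, 231.3]
ee_rot: [-0.0, -0.004, 1.0, -0.0]
force: [0.3, -0.6, 0.1]
grip_width: 1.002
```

```bash
cat > st.py <<'E'
from h import *
from scipy.spatial.transform import Rotation as R
s=ctrl.sense();q=np.array(s['ee_rot']);M=R.from_quat(q[[1,2,3,0]]).as_matrix()
print(round(s['time_s'],2),np.round(s['eef_pos'],1),'grasp',np.round(s['eef_pos']-M[:,2]*18.7,1),'F',np.round(s['force'],1),'T',np.round(s['wrist_torque'],2),'w',round(s['grip_width'],3));print(M.round(3).tolist(),np.round(s['joints'],2))
E
python3 st.py
```

```text
0.97 [184.8 491.4 231.3] grasp [184.8 491.4 250. ] F [ 0.3 -0.6  0.1] T [ 0.03 -0.02  0.05] w 1.002
[[-1.0, -0.009, -0.0], [-0.009, 1.0, -0.0], [0.0, -0.0, -1.0]] [ 0.99  0.31  1.5   0.    1.33 -0.59]
```

Request:
servo_tool --motion '[{"dr": [0, 0, 0], "delta_pos": [-0.3, -0.7, 0], "hand": 1}, {"dr": [0, 0, 0], "delta_pos": [-0.3, -0.7, 0], "hand": 1}, {"dr": [0, 0, 0], "delta_pos": [-0.3, -0.7, 0], "hand": 1}, {"dr": [0, 0, 0], "delta_pos": [-0.3, -0.7, 0], "hand": 1}, {"dr": [0, 0, 0], "delta_pos": [-0.3, -0.7, 0], "hand": 1}, {"dr": [0, 0, 0], "delta_pos": [-0.3, -0.7, 0], "hand": 1}, {"dr": [0, 0, 0], "delta_pos": [-0.3, -0.7, 0], "hand": 1}, {"dr": [0, 0, 0], "delta_pos": [-0.3, -0.7, 0], "hand": 1}, {"dr": [0, 0, 0], "delta_pos": [-0.3, -0.7, 0], "hand": 1}, {"dr": [0, 0, 0], "delta_pos": [-0.3, -0.7, 0], "hand": 1}, {"dr": [0, 0, 0], "delta_pos": [-0.3, -0.7, 0], "hand": 1}, {"dr": [0, 0, 0], "delta_pos": [-0.3, -0.7, 0], "hand": 1}, {"dr": [0, 0, 0], "delta_pos": [-0.3, -0.7, 0], "hand": 1}, {"dr": [0, 0, 0], "delta_pos": [-0.3, -0.7, 0], "hand": 1}, {"dr": [0, 0, 0], "delta_pos": [-0.3, -0.7, 0], "hand": 1}, {"dr": [0, 0, 0], "delta_pos": [-0.3, -0.7, 0], "hand": 1}, {"dr": [0, 0, 0], "delta_pos": [0, 0, 0], "hand": 1}]'

```text
time_s: 3.1
eef_pos: [420.5, -91.6, 232.9]
ee_rot: [0.003, 0.028, 1.0, 0.0]
force: [-0.1, -0.1, -0.6]
grip_width: 1.001
```

```bash
python3 st.py
```

```text
3.1 [420.5 -91.6 232.9] grasp [420.4 -91.6 251.6] F [-0.1 -0.1 -0.6] T [-0.03  0.02 -0.01] w 1.001
[[-0.998, 0.056, 0.007], [0.056, 0.998, 0.001], [-0.007, 0.001, -1.0]] [-0.49  0.1   1.76  0.    1.28 -2.01]
```

Request:
servo_tool --motion '[{"dr": [0, 0.04, -0.32], "delta_pos": [-0.25, -0.77, 0], "hand": 1}, {"dr": [0, 0, 0], "delta_pos": [-0.25, -0.77, 0], "hand": 1}, {"dr": [0, 0, 0], "delta_pos": [-0.25, -0.77, 0.3], "hand": 1}, {"dr": [0, 0, 0], "delta_pos": [0, 0, 0.3], "hand": 1}, {"dr": [0, 0, 0], "delta_pos": [0, 0, 0], "hand": 1}]'

```text
time_s: 3.72
eef_pos: [456.3, -207.3, 202.6]
ee_rot: [0.0, 0.004, 1.0, 0.001]
force: [-0.1, 0.2, -0.2]
grip_width: 0.999
```

```bash
python3 st.py
```

```text
3.73 [ 456.3 -207.3  202.6] grasp [ 456.3 -207.3  221.3] F [-0.1  0.2 -0.2] T [0.01 0.   0.  ] w 0.999
[[-1.0, 0.008, 0.0], [0.008, 1.0, 0.002], [-0.0, 0.002, -1.0]] [-0.66  0.29  1.61  0.    1.24 -2.23]
```

Request:
servo_tool --motion '[{"dr": [0, 0, 0], "delta_pos": [-0.04, -0.01, 0.4], "hand": 1}, {"dr": [0, 0, 0], "delta_pos": [0, 0, 0.4], "hand": 1}, {"dr": [0, 0, 0], "delta_pos": [0, 0, 0.4], "hand": 1}, {"dr": [0, 0, 0], "delta_pos": [0, 0, 0.4], "hand": 1}, {"dr": [0, 0, 0], "delta_pos": [0, 0, 0.4], "hand": 1}, {"dr": [0, 0, 0], "delta_pos": [0, 0, 0.29], "hand": 1}, {"dr": [0, 0, 0], "delta_pos": [0, 0, 0], "hand": 1}]'

```text
time_s: 4.6
eef_pos: [460.1, -200.9, 90.8]
ee_rot: [0.004, 0.003, 1.0, -0.001]
force: [0.9, -0.3, 0.3]
grip_width: 1.001
```

```bash
python3 st.py
python3 - <<'E'
from h import *
p,d=capture('scene');save('s1.png',p[200:320,310:450],5)
E
```

```text
4.6 [ 460.1 -200.9   90.8] grasp [ 460.  -200.9  109.5] F [ 0.9 -0.3  0.3] T [-0.   -0.06  0.04] w 1.001
[[-1.0, 0.006, 0.007], [0.006, 1.0, -0.002], [-0.007, -0.002, -1.0]] [-0.65  0.42  1.75  0.    0.97 -2.21]
```

View pics/s1.png

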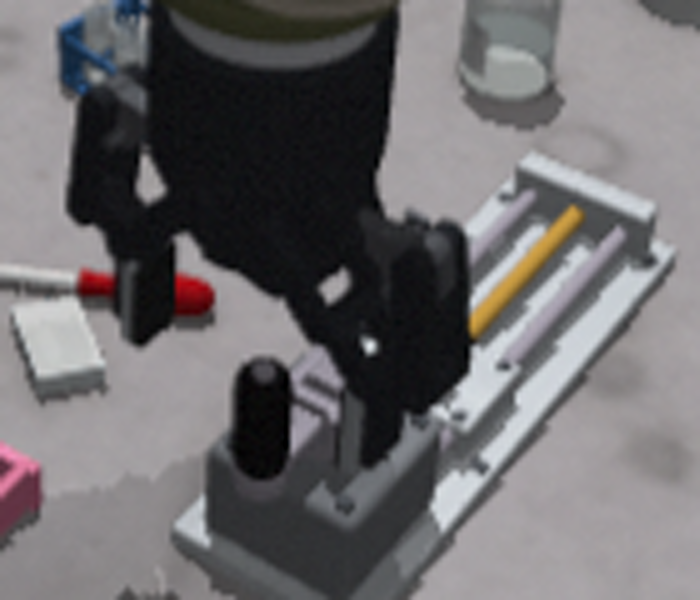

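Request:
servo_tool --motion '[{"dr": [0, 0.04, 0], "delta_pos": [0.03, -0.14, 0.05], "hand": 1}, {"dr": [0, 0, 0], "delta_pos": [0, 0, 0], "hand": 1}]'

```text
time_s: 4.9
eef_pos: [459.5, -209.0, 90.2]
ee_rot: [0.001, 0.003, 1.0, -0.002]
force: [-0.2, 1.6, -0.4]
grip_width: 0.994
```

```bash
python3 st.py
python3 - <<'E'
from h import *
p,d=capture('top');save('t1.png',p[200:290,360:460],6)
E
```

```text
4.9 [ 459.5 -209.    90.2] grasp [ 459.4 -208.9  108.9] F [-0.2  1.6 -0.4] T [-0.05 -0.04  0.04] w 0.994
[[-1.0, 0.006, 0.003], [0.006, 1.0, -0.004], [-0.003, -0.004, -1.0]] [-0.66  0.43  1.74 -0.    0.97 -2.22]
```

View pics/t1.png

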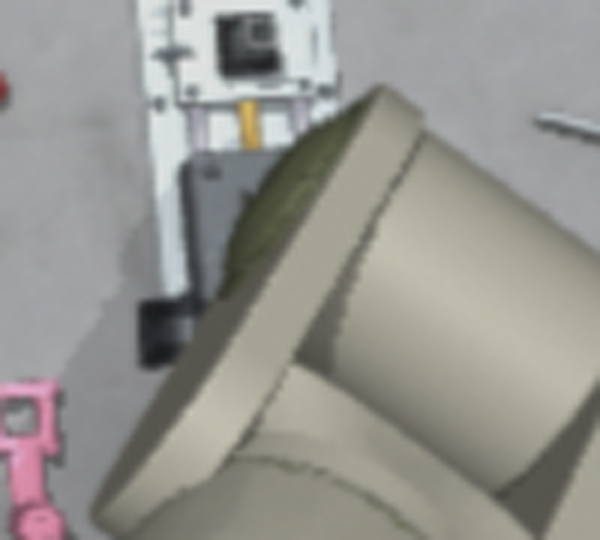

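Request:
servo_tool --motion '[{"dr": [0, 0, 0], "delta_pos": [0, 0, 0], "hand": 0}, {"dr": [0, 0, 0], "delta_pos": [0, 0, 0], "hand": 0}, {"dr": [0, 0, 0], "delta_pos": [0, 0, 0], "hand": 0}, {"dr": [0, 0, 0], "delta_pos": [0, 0, 0], "hand": 0}, {"dr": [0, 0, 0], "delta_pos": [0, 0, 0], "hand": 0}, {"dr": [0, 0, 0], "delta_pos": [0, 0, 0], "hand": 0}]' --squeeze 30

```text
time_s: 5.7
eef_pos: [459.7, -209.0, 90.8]
ee_rot: [0.002, 0.003, 1.0, -0.002]
force: [-0.5, 0.2, 0.1]
grip_width: 0.222
```

```bash
python3 st.py
python3 - <<'E'
from h import *
p,d=capture('scene');save('s2.png',p[200:320,310:450],5)
E
```

```text
5.7 [ 459.7 -209.    90.8] grasp [ 459.6 -208.9  109.5] F [-0.5  0.2  0.1] T [0.   0.03 0.08] w 0.222
[[-1.0, 0.006, 0.003], [0.006, 1.0, -0.005], [-0.003, -0.005, -1.0]] [-0.66  0.43  1.74 -0.    0.97 -2.22]
```

View pics/s2.png

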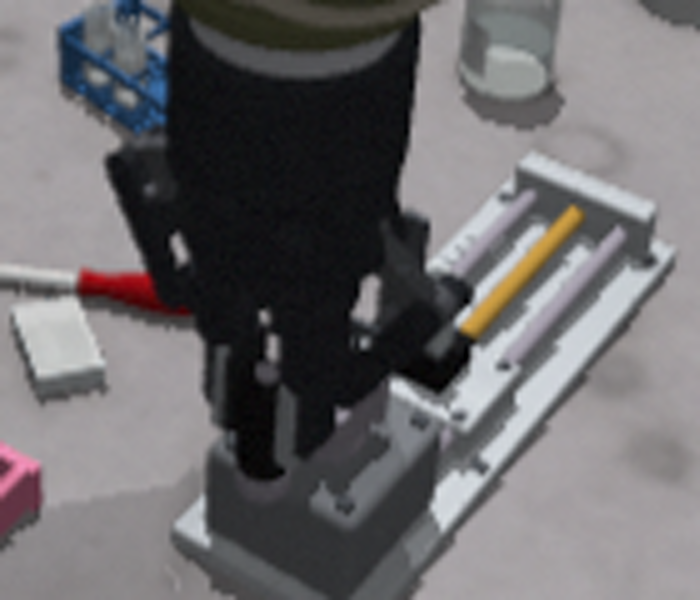

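```bash
cat > plan.py <<'E'
from h import *
import sys
from scipy.spatial.transform import Rotation as R
cx,cy,n,step,z=map(float,sys.argv[1:6]);r=45
s=ctrl.sense();q=np.array(s['ee_rot']);M=R.from_quat(q[[1,2,3,0]]).as_matrix()
p=np.array(s['eef_pos']);v=p[:2]-[cx,cy];th=np.arctan2(v[1],v[0]);print('t',s['time_s'],'p',p.round(1),'r',np.hypot(*v).round(1),'th',np.degrees(th).round(1),'F',np.round(s['force'],1),'w',round(s['grip_width'],3))
rv=R.from_matrix(M.T@np.array([[-1,0,0],[0,1,0],[0,0,-1.]])).as_rotvec(degrees=True)/10;print('dr to nominal',rv.round(2))
for k in range(int(n)):
    th-=np.radians(step);t=np.array([cx+r*np.cos(th),cy+r*np.sin(th),z])
    d=M.T@(t-p)/50;p=t;print(d.round(2).tolist())
E
python3 plan.py 504 -207.7 6 18 90.5
```

```text
t 5.75 p [ 459.7 -208.9   90.8] r 44.3 th -178.4 F [1.  0.9 0.7] w 0.221
dr to nominal [-0.03  0.02 -0.04]
[-0.02, 0.28, 0.0]
[-0.12, 0.26, -0.0]
[-0.19, 0.21, -0.0]
[-0.25, 0.14, 0.0]
[-0.28, 0.05, 0.0]
[-0.28, -0.03, 0.0]
```

Request:
servo_tool --motion '[{"dr": [-0.03, 0.02, -0.04], "delta_pos": [-0.02, 0.28, 0], "hand": 0}, {"dr": [0, 0, 0], "delta_pos": [-0.12, 0.26, 0], "hand": 0}, {"dr": [0, 0, 0], "delta_pos": [-0.19, 0.21, 0], "hand": 0}]'

```text
time_s: 6.12
eef_pos: [477.0, -170.4, 91.6]
ee_rot: [0.0, -0.0, 1.0, -0.001]
force: [1.0, -5.8, 1.9]
grip_width: 0.221
```

```bash
python3 plan.py 504 -207.7 6 18 90.5
```

```text
t 6.125 p [ 477.  -170.4   91.6] r 46.1 th 125.9 F [ 1.  -5.8  1.9] w 0.221
dr to nominal [-0.01  0.    0.  ]
[-0.26, 0.11, 0.02]
[-0.28, 0.04, 0.0]
[-0.28, -0.04, 0.0]
[-0.25, -0.13, 0.0]
[-0.2, -0.2, 0.0]
[-0.13, -0.25, 0.0]
```

Request:
servo_tool --motion '[{"dr": [0, 0, 0], "delta_pos": [-0.26, 0.11, 0.02], "hand": 0}, {"dr": [0, 0, 0], "delta_pos": [-0.28, 0.04, 0], "hand": 0}, {"dr": [0, 0, 0], "delta_pos": [-0.28, -0.04, 0], "hand": 0}, {"dr": [0, 0, 0], "delta_pos": [-0.25, -0.13, 0], "hand": 0}, {"dr": [0, 0, 0], "delta_pos": [-0.2, -0.2, 0], "hand": 0}]'

```text
time_s: 6.75
eef_pos: [542.7, -176.5, 91.3]
ee_rot: [-0.004, -0.004, 1.0, -0.001]
force: [-8.3, -2.7, 3.5]
grip_width: 0.223
```

```bash
python3 plan.py 504 -207.7 8 18 90.5
python3 - <<'E'
from h import *
p,d=capture('scene');save('s3.png',p[200:320,310:450],5)
E
```

```text
t 6.75 p [ 542.7 -176.5   91.3] r 49.7 th 38.8 F [-8.3 -2.7  3.5] w 0.223
dr to nominal [-0.01 -0.04  0.04]
[-0.07, -0.3, 0.02]
[-0.06, -0.28, 0.0]
[0.03, -0.28, 0.0]
[0.12, -0.26, 0.0]
[0.19, -0.21, 0.0]
[0.25, -0.14, 0.0]
[0.28, -0.06, 0.0]
[0.28, 0.03, 0.0]
```

View pics/s3.png

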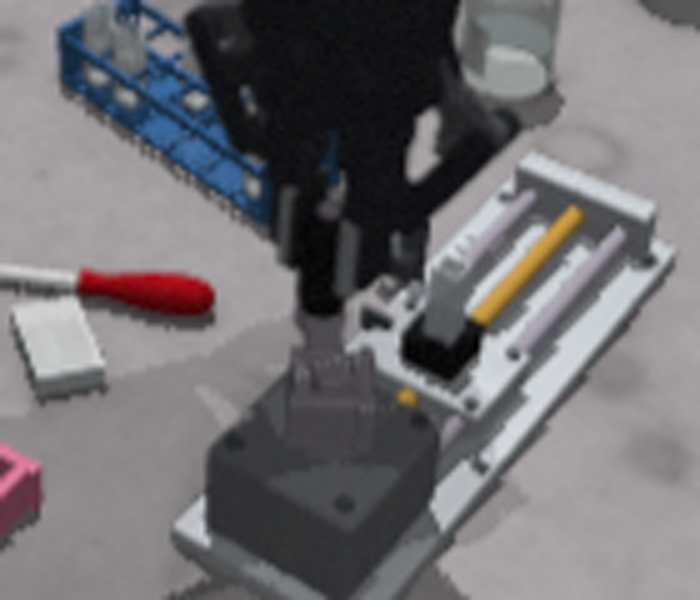

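Request:
servo_tool --motion '[{"dr": [0, -0.04, 0.04], "delta_pos": [-0.05, -0.3, 0.02], "hand": 0}, {"dr": [0, 0, 0], "delta_pos": [-0.05, -0.28, 0], "hand": 0}, {"dr": [0, 0, 0], "delta_pos": [0.03, -0.28, 0], "hand": 0}, {"dr": [0, 0, 0], "delta_pos": [0.12, -0.26, 0], "hand": 0}]'

```text
time_s: 7.3
eef_pos: [545.7, -229.1, 91.8]
ee_rot: [0.003, -0.001, 1.0, 0.002]
force: [0.1, 4.4, 5.0]
grip_width: 0.221
```

```bash
python3 plan.py 504 -207.7 8 18 90.5
```

```text
t 7.3 p [ 545.7 -229.1   91.8] r 46.9 th -27.1 F [0.1 4.4 5. ] w 0.221
dr to nominal [0.02 0.04 0.01]
[0.2, -0.21, 0.02]
[0.23, -0.16, -0.0]
[0.27, -0.09, -0.0]
[0.28, 0.0, -0.0]
[0.27, 0.09, -0.0]
[0.23, 0.17, -0.0]
[0.16, 0.23, -0.0]
[0.09, 0.27, 0.0]
```

Request:
servo_tool --motion '[{"dr": [0, 0.04, 0], "delta_pos": [0.2, -0.2, 0.02], "hand": 0}, {"dr": [0, 0, 0], "delta_pos": [0.23, -0.16, 0], "hand": 0}, {"dr": [0, 0, 0], "delta_pos": [0.27, -0.09, 0], "hand": 0}, {"dr": [0, 0, 0], "delta_pos": [0.28, 0, 0], "hand": 0}, {"dr": [0, 0, 0], "delta_pos": [0.27, 0.09, 0], "hand": 0}]'

```text
time_s: 7.92
eef_pos: [485.4, -245.6, 91.8]
ee_rot: [0.004, -0.0, 1.0, 0.004]
force: [5.4, 4.6, 1.3]
grip_width: 0.22
```

```bash
python3 plan.py 504 -207.7 8 18 90.5;  python3 - <<'E'
from h import *
p,d=capture('scene');save('s4.png',p[200:320,310:450],5)
E
```

```text
t 7.925 p [ 485.4 -245.6   91.8] r 42.3 th -116.2 F [5.4 4.6 1.3] w 0.22
dr to nominal [0.05 0.05 0.  ]
[0.25, 0.11, 0.02]
[0.17, 0.23, 0.0]
[0.09, 0.27, 0.0]
[0.0, 0.28, 0.0]
[-0.08, 0.27, 0.0]
[-0.16, 0.23, 0.0]
[-0.23, 0.17, 0.0]
[-0.27, 0.09, 0.0]
```

View pics/s4.png

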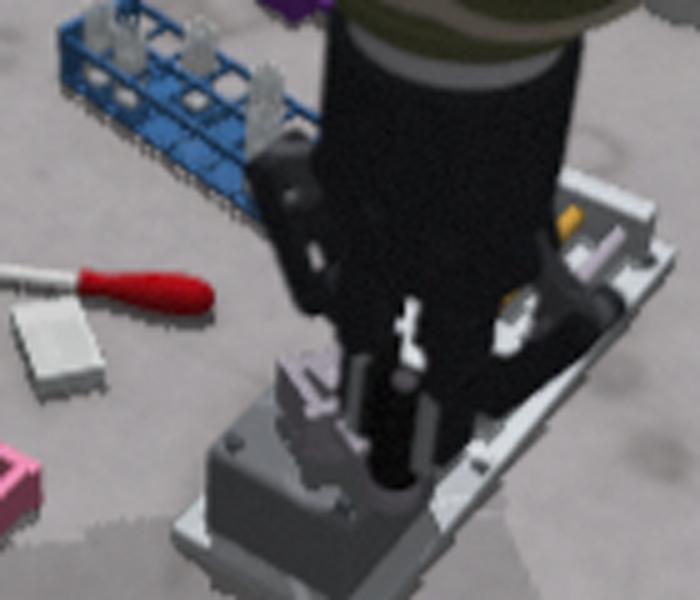

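Request:
servo_tool --motion '[{"dr": [0.05, 0.05, 0], "delta_pos": [0.24, 0.12, 0.02], "hand": 0}, {"dr": [0, 0, 0], "delta_pos": [0.17, 0.23, 0], "hand": 0}, {"dr": [0, 0, 0], "delta_pos": [0.09, 0.27, 0], "hand": 0}, {"dr": [0, 0, 0], "delta_pos": [0, 0.28, 0], "hand": 0}, {"dr": [0, 0, 0], "delta_pos": [-0.08, 0.27, 0], "hand": 0}]'

```text
time_s: 8.6
eef_pos: [465.2, -185.7, 91.5]
ee_rot: [0.002, 0.001, 1.0, -0.002]
force: [3.3, -4.5, -0.2]
grip_width: 0.221
```

```bash
python3 plan.py 504 -207.7 8 18 90.5;  python3 - <<'E'
from h import *
p,d=capture('top');save('t2.png',p[160:300,340:450],5)
E
```

```text
t 8.6 p [ 465.2 -185.7   91.5] r 44.5 th 150.5 F [ 3.3 -4.5 -0.2] w 0.221
dr to nominal [-0.02  0.03 -0.01]
[-0.17, 0.22, 0.02]
[-0.23, 0.16, 0.0]
[-0.27, 0.08, 0.0]
[-0.28, -0.01, 0.0]
[-0.26, -0.1, 0.0]
[-0.22, -0.18, 0.0]
[-0.16, -0.23, 0.0]
[-0.08, -0.27, 0.0]
```

View pics/t2.png

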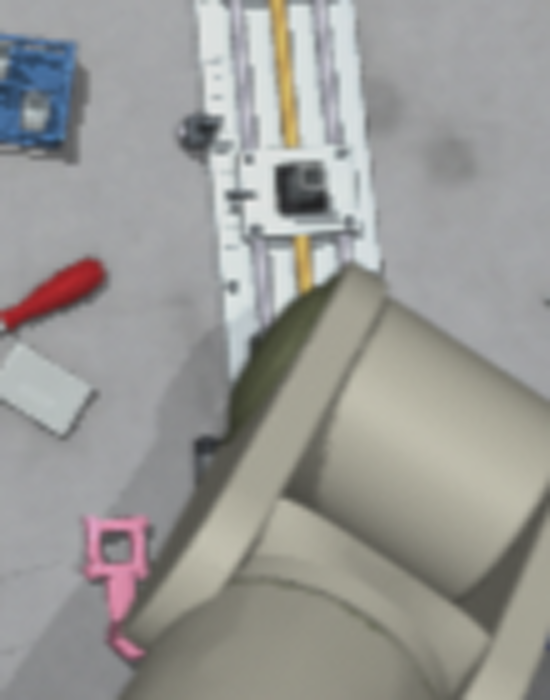

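Request:
servo_tool --motion '[{"dr": [0, 0.03, 0], "delta_pos": [-0.17, 0.22, 0.02], "hand": 0}, {"dr": [0, 0, 0], "delta_pos": [-0.23, 0.16, 0], "hand": 0}, {"dr": [0, 0, 0], "delta_pos": [-0.26, 0.07, 0], "hand": 0}, {"dr": [0, 0, 0], "delta_pos": [-0.28, -0.02, 0], "hand": 0}, {"dr": [0, 0, 0], "delta_pos": [-0.24, -0.12, 0], "hand": 0}]'

```text
time_s: 9.28
eef_pos: [526.7, -165.3, 91.9]
ee_rot: [-0.002, -0.001, 1.0, -0.001]
force: [-1.4, 3.3, 6.9]
grip_width: 0.221
```

```bash
python3 plan.py 504 -207.7 8 18 90.5
```

```text
t 9.275 p [ 526.7 -165.3   91.9] r 48.1 th 61.9 F [-1.4  3.3  6.9] w 0.221
dr to nominal [-0.01 -0.02  0.02]
[-0.2, -0.22, 0.03]
[-0.16, -0.23, -0.0]
[-0.08, -0.27, 0.0]
[0.01, -0.28, 0.0]
[0.09, -0.27, 0.0]
[0.17, -0.22, 0.0]
[0.23, -0.16, 0.0]
[0.27, -0.08, 0.0]
```

Request:
servo_tool --motion '[{"dr": [0, -0.02, 0], "delta_pos": [-0.2, -0.2, 0], "hand": 0}, {"dr": [0, 0, 0], "delta_pos": [-0.16, -0.23, 0], "hand": 0}, {"dr": [0, 0, 0], "delta_pos": [-0.07, -0.27, 0], "hand": 0}, {"dr": [0, 0, 0], "delta_pos": [0.02, -0.28, 0], "hand": 0}, {"dr": [0, 0, 0], "delta_pos": [0.1, -0.25, 0], "hand": 0}]'

```text
time_s: 9.9
eef_pos: [548.1, -221.7, 92.7]
ee_rot: [0.003, -0.003, 1.0, 0.003]
force: [6.0, 2.7, 2.1]
grip_width: 0.22
```

```bash
python3 plan.py 504 -207.7 8 18 91
```

```text
t 9.9 p [ 548.1 -221.7   92.7] r 46.2 th -17.6 F [6.  2.7 2.1] w 0.22
dr to nominal [0.04 0.03 0.04]
[0.15, -0.24, 0.03]
[0.2, -0.2, -0.0]
[0.25, -0.13, -0.0]
[0.28, -0.04, -0.0]
[0.28, 0.04, -0.0]
[0.25, 0.13, -0.0]
[0.2, 0.2, 0.0]
[0.13, 0.25, 0.0]
```

Request:
servo_tool --motion '[{"dr": [0.04, 0.03, 0.04], "delta_pos": [0.15, -0.24, 0.03], "hand": 0}, {"dr": [0, 0, 0], "delta_pos": [0.2, -0.2, 0], "hand": 0}, {"dr": [0, 0, 0], "delta_pos": [0.25, -0.13, 0], "hand": 0}, {"dr": [0, 0, 0], "delta_pos": [0.28, -0.04, 0], "hand": 0}, {"dr": [0, 0, 0], "delta_pos": [0.27, 0.05, 0], "hand": 0}]'

```text
time_s: 10.52
eef_pos: [494.1, -248.8, 92.1]
ee_rot: [0.005, 0.0, 1.0, 0.001]
force: [2.8, -2.6, 0.8]
grip_width: 0.221
```

```bash
python3 plan.py 504 -207.7 8 18 91;  python3 - <<'E'
from h import *
p,d=capture('top');save('t3.png',p[160:300,340:450],5)
p,d=capture('scene');save('s5.png',p[200:320,310:450],5)
E
```

```text
t 10.525 p [ 494.1 -248.8   92.1] r 42.3 th -103.6 F [ 2.8 -2.6  0.8] w 0.221
dr to nominal [ 0.01  0.05 -0.01]
[0.27, 0.05, 0.02]
[0.21, 0.18, -0.0]
[0.15, 0.24, -0.0]
[0.07, 0.27, -0.0]
[-0.02, 0.28, 0.0]
[-0.11, 0.26, 0.0]
[-0.18, 0.21, 0.0]
[-0.24, 0.15, 0.0]
```

View pics/t3.png

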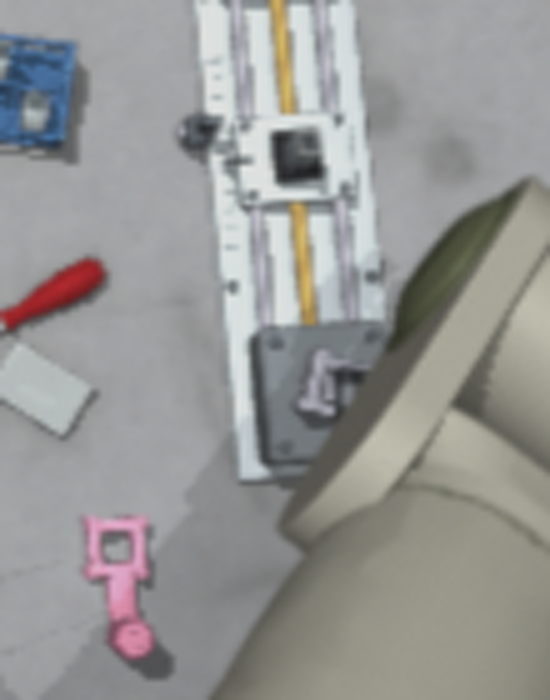

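View pics/s5.png

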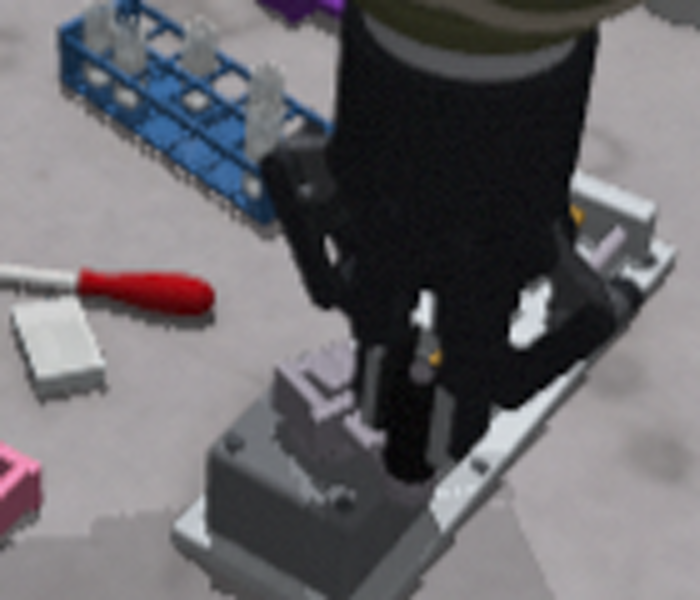

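Request:
servo_tool --motion '[{"dr": [0, 0.05, 0], "delta_pos": [0.26, 0.07, 0.02], "hand": 0}, {"dr": [0, 0, 0], "delta_pos": [0.21, 0.18, 0], "hand": 0}, {"dr": [0, 0, 0], "delta_pos": [0.15, 0.24, 0], "hand": 0}, {"dr": [0, 0, 0], "delta_pos": [0.07, 0.27, 0], "hand": 0}, {"dr": [0, 0, 0], "delta_pos": [-0.02, 0.28, 0], "hand": 0}]'

```text
time_s: 11.25
eef_pos: [461.9, -194.0, 91.5]
ee_rot: [0.002, 0.001, 1.0, 0.001]
force: [8.7, -5.9, -2.0]
grip_width: 0.224
```

```bash
python3 plan.py 504 -207.7 8 18 91
```

```text
t 11.25 p [ 461.9 -194.    91.5] r 44.2 th 161.9 F [ 8.7 -5.9 -2. ] w 0.224
dr to nominal [ 0.01  0.03 -0.01]
[-0.11, 0.26, 0.01]
[-0.2, 0.2, 0.0]
[-0.25, 0.13, 0.0]
[-0.28, 0.04, 0.0]
[-0.28, -0.04, 0.0]
[-0.25, -0.13, 0.0]
[-0.2, -0.2, 0.0]
[-0.13, -0.25, 0.0]
```

Request:
servo_tool --motion '[{"dr": [0, 0.03, 0], "delta_pos": [-0.12, 0.26, 0.01], "hand": 0}, {"dr": [0, 0, 0], "delta_pos": [-0.2, 0.2, 0], "hand": 0}, {"dr": [0, 0, 0], "delta_pos": [-0.25, 0.13, 0], "hand": 0}, {"dr": [0, 0, 0], "delta_pos": [-0.28, 0.03, 0], "hand": 0}]'

```text
time_s: 11.75
eef_pos: [505.8, -160.1, 91.8]
ee_rot: [-0.002, -0.0, 1.0, -0.0]
force: [-2.7, -5.4, 6.0]
grip_width: 0.218
```

```bash
python3 plan.py 504 -207.7 8 18 91;  python3 - <<'E'
from h import *
p,d=capture('top');save('t4.png',p[160:230,360:440],8);np.save('t4p.npy',p);np.save('t4W.npy',cloud('top',d))
E
```

```text
t 11.75 p [ 505.8 -160.1   91.8] r 47.6 th 87.9 F [-2.7 -5.4  6. ] w 0.218
dr to nominal [-0.   -0.02  0.  ]
[-0.27, -0.11, 0.01]
[-0.25, -0.14, -0.0]
[-0.19, -0.21, -0.0]
[-0.12, -0.26, -0.0]
[-0.03, -0.28, -0.0]
[0.05, -0.28, 0.0]
[0.14, -0.25, 0.0]
[0.21, -0.19, 0.0]
```

View pics/t4.png

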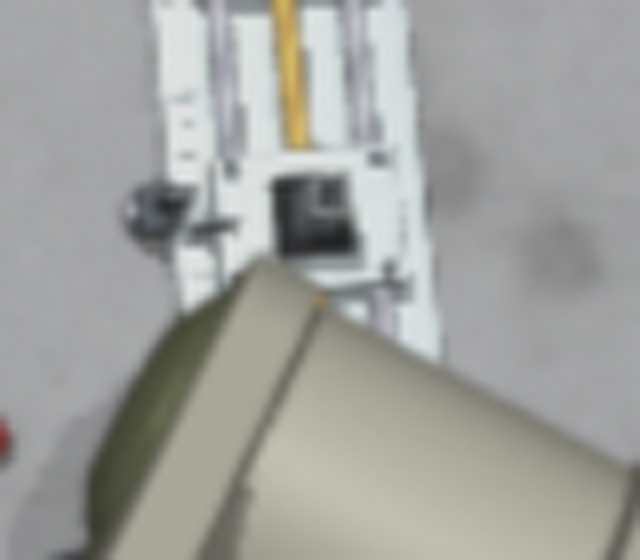

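Run:
```python
from h import *
c=get_calibration('top');K=np.array(c['camera_matrix']);T=np.array(c['T'])
def ray(u,v,z):
    d=T[:3,:3]@np.linalg.inv(K)@[u,v,1];return T[:3,3]+d*(z-T[2,3])/d[2]
a=ray(388-.5,208.4,28);b=ray(385.6-.5,188.5-.5,28);print(a,b,b-a)
p=np.load('t4p.npy').mean(2).astype(int);W=np.load('t4W.npy')
print('cols',list(range(376,394)))
for v in range(180,194): print(v,[f"{p[v,u]}/{W[v,u,2]:.0f}" for u in range(376,394)])
e1=ray(379,160,10);e2=ray(388,256,10);print(e1,e2,np.degrees(np.arctan2((e1-e2)[1],(e1-e2)[0])))
for u,v,z in[(382,184,44),(382,185,44),(382,184,27),(382,185,27)]:print(u,v,z,ray(u,v,z))
```

```text
[ 583.42715376 -169.43007668   28.        ] [ 636.51378901 -165.43761312   28.        ] [53.08663525  3.99246356  0.        ]
cols [376, 377, 378, 379, 380, 381, 382, 383, 384, 385, 386, 387, 388, 389, 390, 391, 392, 393]
180 ['165/-2', '165/1', '164/-5', '154/4', '160/-6', '215/8', '220/10', '219/10', '219/11', '210/9', '183/24', '194/33', '136/30', '161/25', '215/26', '221/24', '222/25', '221/27']
181 ['164/-4', '164/0', '162/0', '150/-1', '156/1', '211/11', '222/8', '222/7', '220/12', '203/11', '164/24', '196/24', '135/28', '151/32', '208/28', '221/28', '222/28', '219/27']
182 ['162/2', '158/-1', '149/-1', '127/-0', '132/-3', '181/9', '214/5', '215/8', '215/7', '200/10', '160/23', '206/28', '180/28', '183/24', '219/31', '222/26', '220/26', '196/28']
183 ['149/-0', '121/26', '110/24', '102/24', '93/21', '109/24', '133/23', '138/44', '161/38', '194/10', '160/19', '215/24', '220/29', '220/27', '222/30', '221/28', '213/28', '166/24']
184 ['128/2', '92/25', '100/23', '86/23', '79/42', '97/43', '103/45', '113/44', '157/41', '194/8', '154/16', '207/35', '221/23', '221/27', '221/27', '221
[... 1261 characters left out ...]
66/362']
192 ['164/-3', '162/0', '158/-0', '147/-0', '117/-2', '140/-1', '206/9', '221/11', '222/8', '220/9', '196/10', '161/22', '217/32', '218/28', '199/29', '158/362', '136/371', '135/367']
193 ['164/3', '164/-1', '164/-3', '162/0', '151/2', '153/-2', '202/7', '221/9', '220/9', '218/7', '198/11', '160/24', '211/26', '195/29', '152/344', '123/376', '130/375', '127/375']
[ 714.80729606 -154.90056012   10.        ] [ 462.92510596 -168.19771104   10.        ] 3.021905019890136
382 184 44 [ 644.27418209 -155.73068165   44.        ]
382 185 44 [ 641.68997373 -155.62810528   44.        ]
382 184 27 [ 647.32134383 -157.9973233    27.        ]
382 185 27 [ 644.70068254 -157.89329998   27.        ]
```

Pointer is about 7.5 mm short, which is roughly 110° more.

Request:
servo_tool --motion '[{"dr": [0, -0.02, 0], "delta_pos": [-0.27, -0.1, 0.01], "hand": 0}, {"dr": [0, 0, 0], "delta_pos": [-0.24, -0.15, 0], "hand": 0}, {"dr": [0, 0, 0], "delta_pos": [-0.18, -0.22, 0], "hand": 0}, {"dr": [0, 0, 0], "delta_pos": [-0.11, -0.26, 0], "hand": 0}, {"dr": [0, 0, 0], "delta_pos": [-0.02, -0.28, 0], "hand": 0}, {"dr": [0, 0, 0], "delta_pos": [0.03, -0.14, 0], "hand": 0}, {"dr": [0, 0, 0], "delta_pos": [0, 0, 0], "hand": 0}]'

```text
time_s: 12.68
eef_pos: [551.7, -207.4, 91.9]
ee_rot: [-0.002, -0.002, 1.0, 0.008]
force: [1.0, -1.1, 3.4]
grip_width: 0.218
```

```bash
python3 plan.py 504 -207.7 4 18 91;  python3 - <<'E'
from h import *
p,d=capture('top');save('t5.png',p[160:230,360:440],8)
p,d=capture('scene');save('s6.png',p[200:320,310:450],5)
E
```

```text
t 12.675 p [ 551.7 -207.4   91.9] r 47.7 th 0.4 F [ 1.  -1.1  3.4] w 0.218
dr to nominal [ 0.09 -0.02  0.03]
[0.1, -0.28, 0.01]
[0.13, -0.25, -0.0]
[0.2, -0.2, -0.0]
[0.25, -0.13, -0.0]
```

View pics/t5.png

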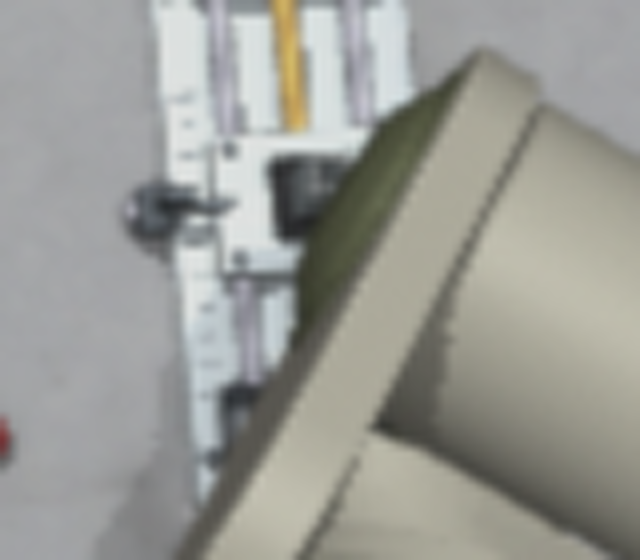

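View pics/s6.png

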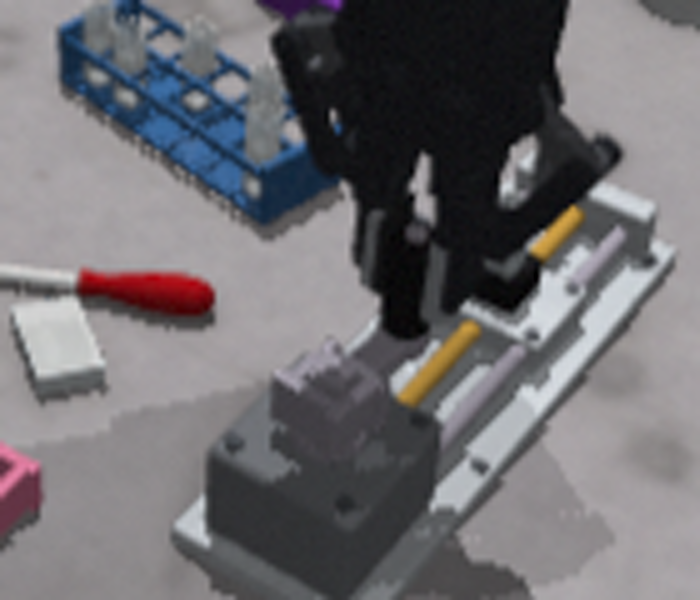

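Fin is level with the clip blade (top row ~185, x≈644 for both). I'll release now and lift straight up.

Request:
servo_tool --motion '[{"dr": [0, 0, 0], "delta_pos": [0, 0, 0], "hand": 1}, {"dr": [0, 0, 0], "delta_pos": [0, 0, 0], "hand": 1}, {"dr": [0, 0, 0], "delta_pos": [0, 0, 0], "hand": 1}, {"dr": [0, 0, 0], "delta_pos": [0, 0, 0], "hand": 1}, {"dr": [0, 0, 0], "delta_pos": [0, 0, 0], "hand": 1}, {"dr": [0, 0, 0], "delta_pos": [0, 0, 0], "hand": 1}]'

```text
time_s: 13.52
eef_pos: [550.0, -205.5, 89.8]
ee_rot: [-0.004, -0.003, 1.0, 0.009]
force: [-0.1, -0.3, -0.2]
grip_width: 1.001
```

```bash
python3 st.py
python3 - <<'E'
from h import *
p,d=capture('scene');save('s7.png',p[200:320,310:450],5)
E
```

```text
13.53 [ 550.  -205.5   89.8] grasp [ 550.2 -205.9  108.5] F [-0.1 -0.3 -0.2] T [ 0.02 -0.01 -0.03] w 1.001
[[-1.0, -0.005, -0.009], [-0.005, 1.0, 0.019], [0.009, 0.019, -1.0]] [-0.56  0.59  1.46  0.01  1.1  -2.14]
```

View pics/s7.png

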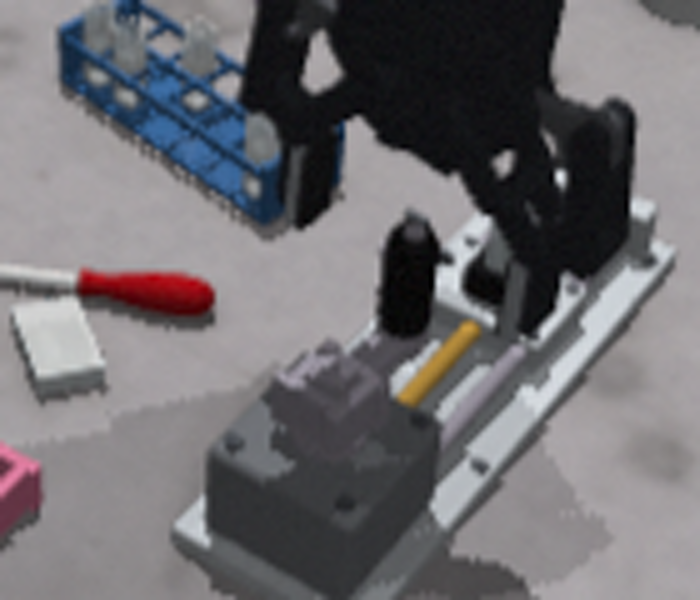

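Gripper is open with the grip free between the fingers. Lifting, then backing away toward −x so the cameras can see.

Request:
servo_tool --motion '[{"dr": [0, 0, 0], "delta_pos": [0, 0, -0.3], "hand": 1}, {"dr": [0, 0, 0], "delta_pos": [0, 0, -0.5], "hand": 1}, {"dr": [0, 0, 0], "delta_pos": [0, 0, -0.6], "hand": 1}, {"dr": [0, 0, 0], "delta_pos": [0, 0, -0.6], "hand": 1}, {"dr": [0, 0, 0], "delta_pos": [0, 0, -0.6], "hand": 1}, {"dr": [0, 0, 0], "delta_pos": [0.4, 0.6, 0], "hand": 1}, {"dr": [0, 0, 0], "delta_pos": [0.4, 0.7, 0], "hand": 1}, {"dr": [0, 0, 0], "delta_pos": [0.4, 0.7, 0], "hand": 1}, {"dr": [0, 0, 0], "delta_pos": [0.4, 0.7, 0], "hand": 1}, {"dr": [0, 0, 0], "delta_pos": [0, 0.7, 0], "hand": 1}, {"dr": [0, 0, 0], "delta_pos": [0, 0.7, 0], "hand": 1}, {"dr": [0, 0, 0], "delta_pos": [0, 0, 0], "hand": 1}, {"dr": [0, 0, 0], "delta_pos": [0, 0, 0], "hand": 1}]'

```text
time_s: 15.2
eef_pos: [468.2, 1.2, 241.6]
ee_rot: [0.003, -0.002, 1.0, 0.006]
force: [0.6, 0.0, -0.6]
grip_width: 0.999
```

```bash
python3 st.py
python3 - <<'E'
from h import *
p,d=capture('top');save('t8.png',p[160:280,350:450],6);W=cloud('top',d)
r=(W[...,0]>480)&(W[...,0]<580)&(W[...,1]>-260)&(W[...,1]<-150)
h=W[r&(W[...,2]>115)&(W[...,2]<140)];print('grip top',h.mean(0),len(h))
h=W[r&(W[...,2]>74)&(W[...,2]<95)&(W[...,0]<522)];print('hub',np.median(h,0),h.min(0),h.max(0))
c=get_calibration('top');K=np.array(c['camera_matrix'])
for l in['index_clip','dish_handle']:
    o=outline_of('top',l)[:1]
    for q in o: print(l,q['bbox'],np.nanmedian(W[q['pixels']],0))
g=p.mean(2).astype(int)
for v in range(180,192): print(v,g[v,376:396].tolist())
p,d=capture('scene');save('s8.png',p[180:320,300:460],5)
E
```

```text
15.2 [468.2   1.2 241.6] grasp [468.1   1.  260.3] F [ 0.6  0.  -0.6] T [-0.04 -0.06 -0.03] w 0.999
[[-1.0, -0.004, 0.006], [-0.004, 1.0, 0.012], [-0.006, 0.012, -1.0]] [-0.26  0.18  1.65  0.01  1.32 -1.83]
grip top [ 550.59357229 -207.14657993  120.16672657] 53
hub [ 505.68244432 -206.67434896   81.55177179] [ 488.73105971 -223.82841967   74.12465074] [ 521.01735711 -190.01826272   90.32472477]
180 [164, 165, 164, 153, 159, 214, 220, 218, 218, 201, 169, 216, 217, 218, 221, 220, 208, 146, 76, 64]
181 [164, 163, 161, 149, 155, 210, 221, 221, 220, 202, 166, 218, 222, 221, 221, 220, 201, 120, 53, 51]
182 [161, 157, 149, 126, 132, 181, 213, 215, 215, 199, 161, 216, 221, 222, 221, 220, 206, 142, 63, 56]
183 [149, 121, 110, 100, 93, 109, 132, 136, 160, 192, 157, 212, 218, 219, 221, 221, 212, 160, 68, 54]
184 [128, 91, 99, 85, 79, 97, 102, 110, 147, 182, 137, 171, 185, 199, 220, 222, 219, 191, 81, 52]
185 [144, 97, 95, 71, 47, 51, 56, 63, 88, 120, 113, 124, 135, 172, 218, 222, 220, 194, 82, 50]
186 [159, 105, 98, 82, 60, 56, 71, 94, 107, 103, 94, 122, 170, 216, 222, 222, 220, 196, 86, 50]
187 [109, 81, 97, 95, 85, 70, 96, 155, 201, 188, 152, 188, 217, 223, 222, 223, 221, 198, 96, 49]
188 [88, 69, 83, 79, 72, 77, 110, 144, 153, 143, 129, 178, 219, 222, 221, 221, 220, 201, 116, 54]
189 [109, 79, 73, 70, 71, 99, 141, 143, 140, 139, 136, 167, 218, 221, 222, 221, 220, 204, 133, 77]
190 [146, 114, 102, 99, 97, 123, 168, 153, 144, 160, 170, 164, 216, 217, 217, 221, 222, 219, 202, 162]
191 [161, 147, 119, 111, 103, 137, 203, 217, 217, 216, 199, 162, 203, 167, 175, 217, 221, 221, 220, 218]
```

View pics/t8.png

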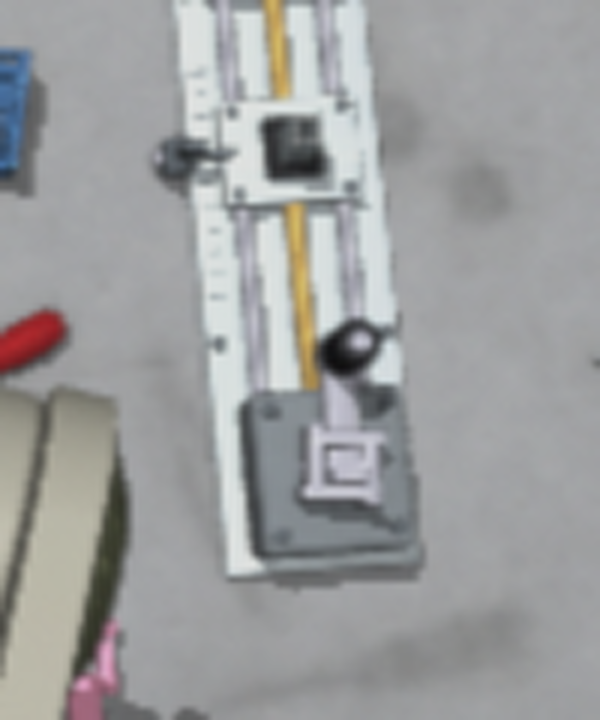

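View pics/s8.png

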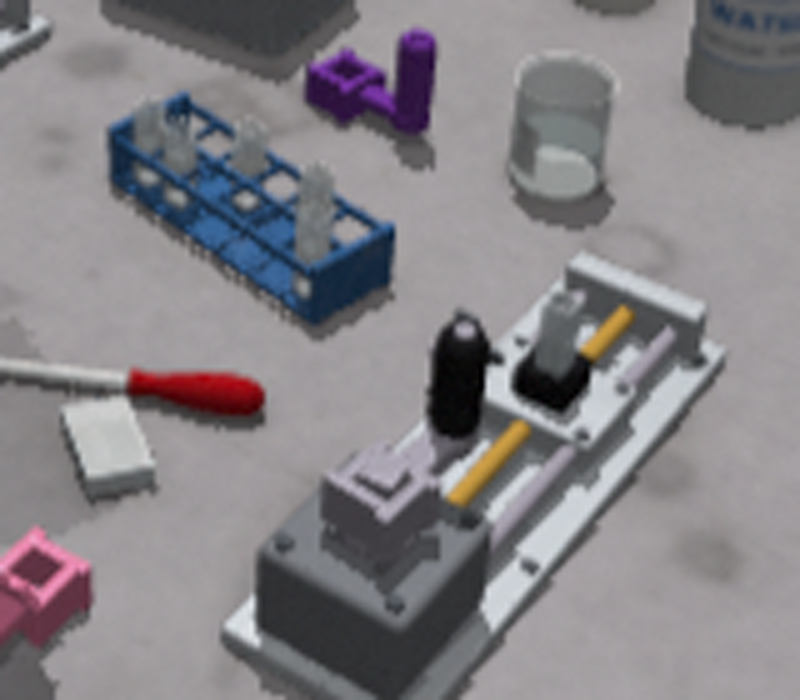

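```bash
python3 -c "
from rig import ticket;print(ticket.finish_job())"
```

```text
the job is handed in; nothing more can be done
None
```

I wound the cuvette stage's crank clockwise by its black grip for about 2½ turns, until the pointer fin met the index clip. Then I let go, lifted clear and handed the job in. It took about 15 s of the 72 s allowed, and no verdict was reported.

- **Pointer:** in the final top picture the fin and the clip blade lie in one line. Both measure x ≈ 644 mm, so I put the error at about 1–2 mm against the 10 mm allowed.
- **Crank:** it is still fully down and looks upright. The hub top is at about 82 mm and the grip top at about 120 mm, the same as before. The gripper is open, well away from everything, and the last force reading was near zero.
- **While winding:** the tool ran up to about 5 mm outside the 45 mm circle. The largest wrist forces I read, between moves, were about 10 N.
- **Dish crank:** the network did not report it in the last top picture, because the arm was in the way. I did not re-measure it. My only path near it was the first crossing, at a tool height of about 230 mm.

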